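# Drift the broken handle stub out of a hatchet head

### The job

A hatchet head is clamped slanting in the wooden jig with the stub of its broken handle still tight in the eye. Take the long slim drift from the rack, push the stub down and out of the eye with it from the upper side (with the drift, not with your fingers, and without ramming the drift against the head) so that the stub drops into the jig's tray, then stand the drift back upright, fully home, in the rack hole it came from and let go. Leave the other two drifts and everything else on the bench where they are.

Things in the scene. Friction and masses are not known exactly. Their poses are not given: they have to be found in the camera images.
- jig: Wooden jig fixed to the bench: tray 220 x 144 mm with 45 mm walls; between two upright cheeks a dark steel hatchet head, poll to the jig's -y, blade to +y, clamps up to 180 mm high. Origin on the bench below the head, z up, -x side roughly facing the robot. The head's eye is a round bore in its x-z plane, 35 degrees from vertical, upper mouth leaning to -x.
- eye_top (a point): Centre of the upper mouth of the eye (the side to push from), about 149 mm above the bench. The eye is 60 mm long, 25 mm in diameter, in a tube 44 mm across outside.
- eye_mid (a point): Middle of the eye, on its axis, 30 mm below the upper mouth along the axis.
- eye_bottom (a point): Centre of the lower mouth of the eye, 100 mm above the bench, above the tray. From eye_top to eye_bottom is the driving direction.
- tray_mid (a point): Middle of the tray's floor (12 mm above the bench); axes as the jig's. The tray measures 200 mm along x and 120 mm along y inside.
- stub: Stub of the broken wooden handle, a cylinder 24 mm in diameter, 68 mm long, tight in the eye: upper end about 8 mm below the upper mouth, lower end sticking out below. A springy spot near the lower mouth grips it: it takes about 10 to 20 N to move and is let go once its upper end is about 50 mm below the upper mouth. Origin: centre of its lower end; z up along its axis.
- stub_mid (a point): Centre of the stub.
- rack: Plywood drift rack fixed to the bench, 70 x 250 mm, 120 mm high, its top plate (18 mm thick) with three through holes 30 mm in diameter in a row along its y, 75 mm apart, the middle one at its centre. A drift hangs in each hole, resting on its collar. Origin: centre of its underside.
- drift: The long slim drift to use: steel rod 18 mm in diameter and 100 mm long below the collar, chamfered tip; collar 44 mm in diameter, 6 mm high; above it a square wooden handle 30 x 30 mm, 70 mm tall. 0.22 kg. Origin: centre of the collar's underside; z up along the drift; x and y square to the handle's flats.
- drift_grip (a point): Centre of the drift's handle, half-way up it: 41 mm above the collar's underside, 141 mm from the tip.
- drift_tip (a point): Tip of the drift's rod, on its axis.
- fat_drift: Another drift, not to be used: rod 27 mm in diameter (too thick for the eye), handle 42 x 42 mm, 70 mm tall. Origin under its collar.
- short_drift: Another drift, not to be used: rod 18 mm in diameter but only 45 mm long (too short), handle 30 x 30 mm, only 45 mm tall. Origin under its collar.
- chisel: Hand tool with wooden handle, about 200 mm long, lying on the bench between jig and rack. Leave alone.
- tin: Paint tin, 100 mm across, 115 mm high, at the robot's left. Leave alone.
- jar: Glass jar, 72 mm across, 100 mm high, at the robot's right. Leave alone.
- offcut: Wood offcut 140 x 60 x 35 mm lying between jig and rack, beyond the chisel. Leave alone.
- hammer: Hammer about 280 mm long lying at the side. Leave alone.
- glue: Glue bottle, 60 mm across, 170 mm high, standing at the side. Leave alone.
Things that resemble listed ones, but are neither listed nor needed, are in the scene too. What is shaped like the drift but orange is not meant.

How it is judged:
By the outcome, as a careful person would: the job done as asked, in the order asked, and still so for the second after the job is handed in, with the robot touching nothing.
It also fails if it takes over 64 s, if anything falls off the work surface, if the arm or the gripper's body presses on something with over 40 N, if the wrist force passes 120 N, or if a joint passes its speed limit or range.

### The arm

A 6-joint arm with a two-finger parallel gripper is mounted at the origin on the work surface. World frame = base frame: x ahead of the robot, y to its left, z up, the work surface at z = 0. Lengths are in m, angles in degrees, forces in N, time in s.
With the tool pointing down it reaches from about 0.3 to 0.75 m from the base axis. Payload 8.5 kg.
Tool frame: the origin (TCP) lies on the mounting face of the last link; the fingertips stand tip_extent ahead of it and the grasp point (between the pads) lies 155 mm ahead of it (tip_extent is the distance from the TCP to the fingertips, in m); z points along the fingers, y is the line along which they close (so a half turn about z gives the same grasp; the last joint's range is limited). The gripper opens to 85 mm and grips with 20 to 120 N. Pads are 22 mm wide; open, the fingers measure 114 mm over their backs; the gripper's body (76 mm by 85 mm) begins 54 mm behind the grasp point. The pads swing forward as they close: fully open they stand 13 mm farther back than shut.
Start: joints at [-87.451, 21.807, 74.336, -0, 83.858, -12.336], TCP at [0.141, -0.532, 0.405] pointing down, gripper open.
Joint ranges: [-178.18, 178.18], [-50.72, 133.34], [12.68, 142.11], [-81.47, 261.47], [9.98, 163.14], [-165.26, 165.26]. Speed limits (degrees/s): [136.94, 136.94, 180, 180, 180, 180].

### API

Orientations are given as a 3x3 rotation matrix whose columns are the frame's x, y, z axes.
In Python, from rig import observe, get_image, camera_params, close_job, tip_extent gives the robot as it stands.
- The arm moves only by the shell command python3 -m creep 'ROWS' [FORCE]. ROWS is JSON, a list of rows, each an object with "jaw": the gripper's target within -1 to 1 (shut at 1, half-way at 0, fully open at -1); "travel": the shift along the world's x, y, z in mm, a list of three; "roll": the turn about the world's z in rad. A call has 1 to 12 rows; each row is the pose to reach, as a shift and turn from the pose commanded when the call began; what a row does not reach only later rows make up. A row lasts 1/10 s, in which the tool goes at most 50 mm and 8.59 degrees, less where a joint would pass 70% of its speed; a pose out of reach is approached as far as the arm can. A call with a gripper value outside its range is refused whole. The fingers move at their own pace and stop on an object; FORCE is the grip in N (left out, the last holds). Time passes only in rows, so rows that repeat a pose let the fingers close. It gives the time, the measured TCP pose, the force, the opening and the grip force at its end, in the units of the state.
- observe(): the state, without advancing time (a new reading comes with each control period).
- get_image(name): name is "scene" or "top" or "wrist"; returns (picture, depth): 384x512x3 uint8, red, green, blue; 384x512 float32, m along the optical axis (not along the pixel's ray), 0 where there is no reading.
- camera_params(name): a dict with "mtx" (3x3 intrinsics, pixels), "dist_coeffs" ([k1, k2, p1, p2, k3] as OpenCV has them; the pictures are not rectified), "extrinsics" (4x4, takes a point from camera to world coordinates). Camera axes: x right, y down, z forward; pixel columns grow to the right and rows downward; lengths in m; the calibration is good to about 2 mm. A picture is of the moment at which its call begins: read the wrist's pose just before it. camera_params takes no time and is no camera call; for the wrist camera it gives the pose at the moment of the call.
- close_job(): hands the job in; it is judged then, once.
The state is a dict: "time_s": time; "q": joint angles; "qvel": joint speeds; "joint_efforts": joint torques, N m; "position": TCP position; "tool_rot": TCP orientation; "ft_force": force on the tool from outside, world axes, zero at the start; "wrist_torque": the same for the moment, N m; "grip_width": finger opening in m; "gripper_force": force on a finger pad.
Only numpy, scipy, OpenCV 4.12 (cv2) and the standard library are available. Lean on these libraries where they do the work, as an engineer would, in place of code of your own. Each camera call takes 0.05 s, during which the arm holds its last target. There are 200 camera calls.

## Working session

There is one attempt and no reset: what is moved stays moved. The work goes in short steps, Python scripts to look and compute and a shell command to move; the robot and the scene stay as the last step left them, time stands still between calls to the robot, and variables do not carry over. Pictures are saved under pics/ and viewed, at most 10 in all, crops included, and the job is handed in when it is done.

```bash
ls; mkdir -p pics; cat > h.py <<'E'
import numpy as np,cv2
from rig import *
def ray(cam,uv,p=None):
    p=p or camera_params(cam); E=np.array(p["extrinsics"])
    n=cv2.undistortPoints(np.array(uv,float).reshape(-1,1,2),np.array(p["mtx"]),np.array(p["dist_coeffs"])).reshape(-1,2)
    d=np.c_[n,np.ones(len(n))]@E[:3,:3].T
    return E[:3,3],d
def onz(cam,uv,z,p=None):
    o,d=ray(cam,uv,p); return o+d*((z-o[2])/d[:,2])[:,None]
def proj(cam,P,p=None):
    p=p or camera_params(cam); E=np.linalg.inv(np.array(p["extrinsics"]))
    return cv2.projectPoints(np.array(P,float).reshape(-1,1,3),cv2.Rodrigues(E[:3,:3])[0],E[:3,3],np.array(p["mtx"]),np.array(p["dist_coeffs"]))[0].reshape(-1,2)
def pts(cam,depth,p=None):
    v,u=np.indices(depth.shape); o,d=ray(cam,np.c_[u.ravel(),v.ravel()],p)
    return (o+d*depth.reshape(-1,1)).reshape(depth.shape+(3,))
def snap(cam,name):
    p=camera_params(cam); im,d=get_image(cam)
    np.savez(f"pics/{name}.npz",im=im,d=d); cv2.imwrite(f"pics/{name}.png",im[:,:,::-1])
    import pickle; pickle.dump(p,open(f"pics/{name}.pkl","wb")); return im,d,p
def load(name):
    import pickle; z=np.load(f"pics/{name}.npz"); return z["im"],z["d"],pickle.load(open(f"pics/{name}.pkl","rb"))
E
python3 - <<'E'
from h import *
print(observe()); print(tip_extent)
for c in("top","scene"):
    im,d,p=snap(c,c+"0"); print(c,np.round(p["extrinsics"],3).tolist(),np.round(p["mtx"],1).tolist(),(d>0).mean())
E
```

```text
pics
{'time_s': 0.0, 'q': array([-8.74498323e+01,  2.18429979e+01,  7.43876013e+01, -1.00579713e-03,
        8.38591222e+01, -1.23337726e+01]), 'qvel': array([-0.03499414,  0.04209285, -0.02208697,  0.06288157,  0.00912949,
       -0.01515462]), 'joint_efforts': array([ 3.90801624e-04, -4.48468995e+01, -2.31277710e+01, -2.08587180e-04,
        4.86823948e-03, -1.03787690e-05]), 'position': array([ 0.14128679, -0.53149335,  0.404076  ]), 'tool_rot': array([[ 9.66447642e-01,  2.56863674e-01, -8.71112997e-05],
       [ 2.56863493e-01, -9.66446430e-01,  1.56360599e-03],
       [ 3.17445174e-04, -1.53351903e-03, -9.99998774e-01]]), 'ft_force': array([ 0.62050073, -0.36630713,  0.79072056]), 'wrist_torque': array([0.02834894, 0.02353099, 0.01476666]), 'gripper_force': 0.0, 'grip_width': 0.08541791056274722}
0.1734
top [[0.022, -0.975, 0.223, 0.279], [-1.0, -0.02, 0.01, -0.004], [-0.005, -0.223, -0.975, 1.164], [0.0, 0.0, 0.0, 1.0]] [[364.5, 0.0, 253.7], [0.0, 364.5, 193.7], [0.0, 0.0, 1.0]] 0.9959971110026041
scene [[0.649, 0.613, -0.451, 0.978], [0.761, -0.525, 0.381, -0.39], [-0.003, -0.59, -0.807, 0.975], [0.0, 0.0, 0.0, 1.0]] [[352.4, 0.0, 259.0], [0.0, 352.4, 194.7], [0.0, 0.0, 1.0]] 0.9961700439453125
```

View pics/top0.png

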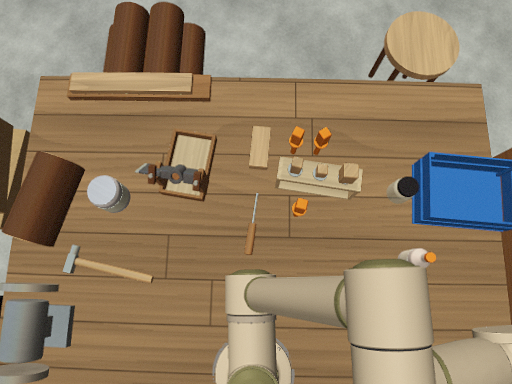

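View pics/scene0.png

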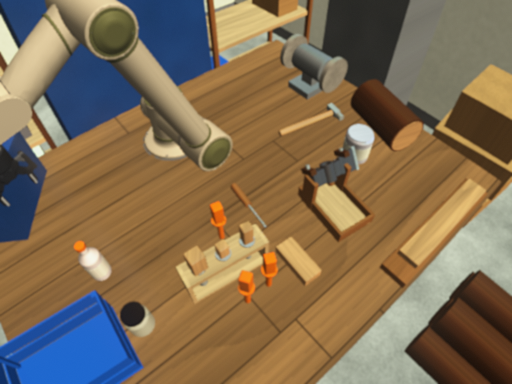

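```bash
python3 - <<'E'
from h import *
t,dt,pt=load("top0"); s,ds,ps=load("scene0")
a=cv2.resize(t[115:225,265:375],(400,400),interpolation=cv2.INTER_CUBIC)
b=cv2.resize(s[190:310,170:290],(400,400),interpolation=cv2.INTER_CUBIC)
c=cv2.resize(t[120:210,130:220],(400,200*2),interpolation=cv2.INTER_CUBIC)[:200*2]
e=cv2.resize(s[135:245,290:400],(400,400),interpolation=cv2.INTER_CUBIC)
m=np.vstack([np.hstack([a,b]),np.hstack([c,e])]); m=cv2.resize(m,(600,600))
cv2.imwrite("pics/crop1.png",m[:,:,::-1])
P=pts("top",dt,pt); Q=pts("scene",ds,ps)
for (u,v) in [(296,165),(297,167),(321,168),(322,170),(347,168),(349,172)]: print("top",u,v,P[v,u].round(3))
for (u,v) in [(196,252),(222,243),(222,246),(247,229),(247,233),(225,265)]: print("scene",u,v,Q[v,u].round(3))
# height map summary per rack region
for nm,X in(("top",P),("scene",Q)):
  X=X.reshape(-1,3); r=(X[:,0]>.3)&(X[:,0]<.6)&(X[:,1]<0)&(X[:,1]>-.4)
  for lo,hi in((.112,.128),(.14,.18),(.18,.22)):
    k=X[r&(X[:,2]>lo)&(X[:,2]<hi)]; print(nm,lo,hi,len(k),k.min(0).round(3),k.max(0).round(3))
E
```

```text
top 296 165 [ 0.584 -0.109  0.2  ]
top 297 167 [ 0.581 -0.113  0.192]
top 321 168 [ 0.586 -0.184  0.17 ]
top 322 170 [ 0.58  -0.187  0.17 ]
top 347 168 [ 0.581 -0.252  0.194]
top 349 172 [ 0.569 -0.257  0.195]
scene 196 252 [ 0.576 -0.254  0.198]
scene 222 243 [ 0.584 -0.183  0.172]
scene 222 246 [ 0.591 -0.188  0.172]
scene 247 229 [ 0.606 -0.117  0.197]
scene 247 233 [ 0.61  -0.121  0.187]
scene 225 265 [ 0.617 -0.204  0.121]
top 0.112 0.128 999 [ 0.465 -0.317  0.112] [ 0.6   -0.061  0.128]
top 0.14 0.18 431 [ 0.301 -0.282  0.14 ] [ 0.6   -0.002  0.18 ]
top 0.18 0.22 333 [ 0.479 -0.283  0.18 ] [ 0.6   -0.097  0.201]
scene 0.112 0.128 842 [ 0.3   -0.316  0.112] [ 0.6   -0.002  0.128]
scene 0.14 0.18 492 [ 0.3   -0.285  0.14 ] [ 0.6  -0.    0.18]
scene 0.18 0.22 386 [ 0.556 -0.285  0.18 ] [ 0.6   -0.096  0.201]
```

View pics/crop1.png

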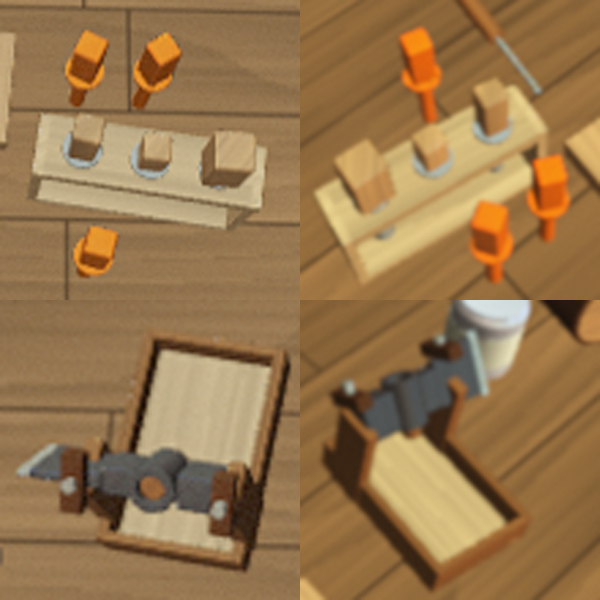

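```bash
python3 - <<'E'
from h import *
t,dt,pt=load("top0"); s,ds,ps=load("scene0")
P=pts("top",dt,pt).reshape(-1,3); Q=pts("scene",ds,ps).reshape(-1,3)
def rect(X,box,z):
    k=(X[:,0]>box[0])&(X[:,0]<box[1])&(X[:,1]>box[2])&(X[:,1]<box[3])&(X[:,2]>z[0])&(X[:,2]<z[1])
    r=cv2.minAreaRect((X[k,:2]*1000).astype(np.float32)); return k.sum(),np.round(r[0],1),np.round(r[1],1),round(r[2],1)
for nm,X in(("top",P),("scene",Q)):
    print(nm,"rack",rect(X,(.5,.68,-.34,-.03),(.113,.125)))
    print(nm,"handle",rect(X,(.5,.68,-.15,-.07),(.19,.21)))
    print(nm,"short",rect(X,(.5,.68,-.22,-.15),(.165,.18)))
    print(nm,"fat",rect(X,(.5,.68,-.3,-.22),(.19,.21)))
    print(nm,"tray wall",rect(X,(.45,.75,.1,.36),(.035,.053)))
    print(nm,"tray floor",rect(X,(.45,.75,.1,.36),(.008,.016)))
p=camera_params("wrist"); o=observe()
R=o["tool_rot"];E=np.array(p["extrinsics"]); print("cam in tool",(R.T@(E[:3,3]-o["position"])).round(3),(R.T@E[:3,:3]).round(2).tolist(),np.round(p["mtx"],0).tolist())
print(onz("top",[(151,93)],.0,pt))
# eye via crop coordinates
for uv in [(176,176)]: 
  print(onz("top",[uv],.149,pt))
E
```

```text
top rack (np.int64(1258), array([ 614.8, -192.3]), array([251.3, 130.7]), 82.1)
top handle (np.int64(108), array([ 595.6, -112.8]), array([29.4, 30.2]), 74.3)
top short (np.int64(117), array([ 624.8, -186.6]), array([109.3,  28.6]), 0.3)
top fat (np.int64(222), array([ 575.5, -261.3]), array([42. , 41.8]), 88.4)
top tray wall (np.int64(631), array([637. , 222.9]), array([144.8, 222.6]), 81.3)
top tray floor (np.int64(1268), array([631.8, 219.9]), array([135.9, 213.9]), 82.2)
scene rack (np.int64(1455), array([ 558.2, -185.1]), array([250.1, 132.5]), 82.2)
scene handle (np.int64(124), array([ 598.3, -113.9]), array([29.1, 29.8]), 75.1)
scene short (np.int64(130), array([ 627. , -190.3]), array([ 30.1, 106.6]), 86.7)
scene fat (np.int64(277), array([ 577.5, -263.1]), array([42.4, 43.2]), 87.9)
scene tray wall (np.int64(621), array([636.8, 223.9]), array([150. , 222.9]), 82.4)
scene tray floor (np.int64(1335), array([639.4, 217.9]), array([138.5, 216.6]), 82.8)
cam in tool [ 0.08 -0.    0.03] [[0.0, -0.95, -0.3], [1.0, 0.0, 0.0], [-0.0, -0.3, 0.95]] [[281.0, 0.0, 257.0], [0.0, 281.0, 187.0], [0.0, 0.0, 1.0]]
[[0.90377473 0.37829162 0.        ]]
[[0.56026101 0.23266319 0.149     ]]
```

Long slim drift: candidates in the top image are (296,165) tall and thin, (321,169) short, (348,172) fat, and orange ones at (297,138), (322,138), (300,207). The crop and the heights (0.20 m for a 30 mm handle against 0.17 m) confirm the one at (296,165), the rack's +y end. The eye mouth is at top (176,176). I'll look at it from the wrist first.

```bash
python3 -m creep '[{"jaw":-1,"travel":[210,382,0],"roll":1.37},{"jaw":-1,"travel":[210,382,0],"roll":1.37},{"jaw":-1,"travel":[210,382,0],"roll":1.37},{"jaw":-1,"travel":[210,382,0],"roll":1.37},{"jaw":-1,"travel":[210,382,0],"roll":1.37},{"jaw":-1,"travel":[210,382,0],"roll":1.37},{"jaw":-1,"travel":[210,382,0],"roll":1.37},{"jaw":-1,"travel":[210,382,0],"roll":1.37},{"jaw":-1,"travel":[210,382,0],"roll":1.37},{"jaw":-1,"travel":[419,765,0],"roll":2.74},{"jaw":-1,"travel":[419,765,0],"roll":2.74},{"jaw":-1,"travel":[419,765,0],"roll":2.74}]'
```

```text
time_s: 1.3
position: [0.4236, -0.0158, 0.4047]
tool_rot: [[-0.475, 0.88, 0.0], [0.88, 0.475, -0.0], [-0.0, -0.0, -1.0]]
ft_force: [-0.2, -1.8, -0.6]
grip_width: 0.0854
gripper_force: 0.0
```

```bash
python3 -m creep '[{"jaw":-1,"travel":[132,245,0],"roll":0.93},{"jaw":-1,"travel":[132,245,0],"roll":0.93},{"jaw":-1,"travel":[132,245,0],"roll":0.93},{"jaw":-1,"travel":[132,245,0],"roll":0.93},{"jaw":-1,"travel":[132,245,0],"roll":0.93},{"jaw":-1,"travel":[132,245,0],"roll":0.93},{"jaw":-1,"travel":[132,245,0],"roll":0.93},{"jaw":-1,"travel":[132,245,0],"roll":0.93},{"jaw":-1,"travel":[132,245,0],"roll":0.93}]'
python3 - <<'E'
from h import *
im,d,p=snap("wrist","w1"); print(observe()["position"],observe()["qvel"].round(1))
cv2.imwrite("pics/w1v.png",cv2.resize(im,(768,576))[:,:,::-1])
E
```

```text
time_s: 2.2
position: [0.5549, 0.2264, 0.4047]
tool_rot: [[-0.988, 0.154, -0.0], [0.154, 0.988, -0.0], [0.0, -0.0, -1.0]]
ft_force: [-0.2, -0.4, 1.2]
grip_width: 0.0854
gripper_force: 0.0
[0.55486891 0.22620652 0.40489678] [-0.2 -0.2 -0.1  0.   0.  -0.1]
```

View pics/w1v.png

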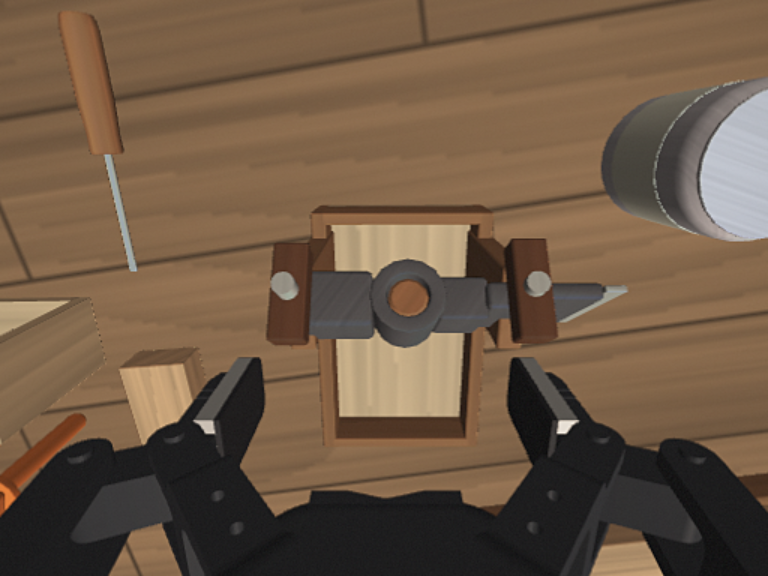

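```bash
python3 - <<'E'
from h import *
im,d,p=load("w1"); P=pts("wrist",d,p)
hsv=cv2.cvtColor(im,cv2.COLOR_RGB2HSV)
sub=np.zeros(d.shape,bool); sub[180:218,252:292]=1
st=(sub&(hsv[...,1]>110)&(hsv[...,0]<20)).astype(np.uint8)
n,l,s,c=cv2.connectedComponentsWithStats(st); k=1+s[1:,4].argmax(); print("stub px",c[k],s[k])
S=P[l==k]; cS=S.mean(0); print("stub face mean",cS.round(4))
u=np.linalg.svd(S-cS)[2][2]; print("normal",u.round(3))
# tray yaw
for z in((.035,.053),(.172,.186)):
  m=(P[...,2]>z[0])&(P[...,2]<z[1])&(np.hypot(P[...,0]-.63,P[...,1]-.22)<.2)&(P[...,1]<.3)
  m[:,330:]&=(z[0]>.1)
  r=cv2.minAreaRect((P[m][:,:2]*1000).astype(np.float32)); print(z,m.sum(),r)
for yaw in(-8,-8.9):
  a=np.radians(yaw); x=np.array([np.cos(a),np.sin(a),0]); y=np.array([-x[1],x[0],0])
  ax=-np.sin(np.radians(35))*x+np.cos(np.radians(35))*np.array([0,0,1])  # up along eye
  e1=np.cross(y,ax)
  g=(np.linalg.norm(P-cS,axis=2)<.03)&(l!=k)&(hsv[...,1]<90)
  G=P[g]-cS; h=G@ax; 
  print("axial hist",np.histogram(h,np.arange(-.02,.03,.003)))
  f=G[(h>.003)&(h<.014)]; f=f[np.hypot(f@e1,f@y)<.024]
  q=np.c_[f@e1,f@y]*1000; print(len(f),"face h",np.median(f@ax), "encl",cv2.minEnclosingCircle(q.astype(np.float32)))
  (cx,cy),rr=cv2.minEnclosingCircle(q.astype(np.float32)); T=cS+e1*cx/1000+y*cy/1000+ax*np.median(f@ax); print("eye_top",T.round(4)," from stub:",(cS+ax*.008).round(4))
E
```

```text
stub px [271.98659004 198.20114943] [259 186  28  25 522]
stub face mean [0.565  0.2389 0.1433]
normal [-0.952  0.152 -0.264]
(0.035, 0.053) 3750 ((628.91650390625, 161.44041442871094), (276.3930358886719, 220.4786376953125), 81.25768280029297)
(0.172, 0.186) 350 ((564.412109375, 232.81167602539062), (138.98687744140625, 27.59766960144043), 80.77960968017578)
axial hist (array([  19,   30,   31,   31,   39,   52,  162,  503,  291, 1064,    0,
          0,    0,    0,    0,    0]), array([-0.02 , -0.017, -0.014, -0.011, -0.008, -0.005, -0.002,  0.001,
        0.004,  0.007,  0.01 ,  0.013,  0.016,  0.019,  0.022,  0.025,
        0.028]))
1369 face h 0.007610950096847003 encl ((-0.2277599275112152, -0.6710907220840454), 22.184738159179688)
eye_top [0.5604 0.2389 0.1494]  from stub: [0.5605 0.2395 0.1499]
axial hist (array([  20,   29,   31,   32,   39,   54,  144,  520,  298, 1055,    0,
          0,    0,    0,    0,    0]), array([-0.02 , -0.017, -0.014, -0.011, -0.008, -0.005, -0.002,  0.001,
        0.004,  0.007,  0.01 ,  0.013,  0.016,  0.019,  0.022,  0.025,
        0.028]))
1371 face h 0.007605794662887575 encl ((0.4742768108844757, 0.6297913193702698), 23.18482780456543)
eye_top [0.5612 0.2401 0.1498]  from stub: [0.5605 0.2396 0.1499]
```

```bash
python3 - <<'E'
from h import *
for nm,cam in(("top0","top"),("scene0","scene")):
    im,d,p=load(nm); P=pts(cam,d,p); hsv=cv2.cvtColor(im,cv2.COLOR_RGB2HSV)
    pr=proj(cam,[[.565,.2389,.1433],[.5605,.2392,.1496]],p); print(nm,pr.round(1))
    u,v=pr[0].round().astype(int)
    print(hsv[v-6:v+7,u-6:u+7,1]); 
    # dark head points
    m=(hsv[...,1]<90)&(hsv[...,2]<140)&(P[...,2]>.1)&(np.hypot(P[...,0]-.5605,P[...,1]-.239)<.05)
    X=P[m]; print(X.shape)
    a=np.radians(-8.5); x=np.array([np.cos(a),np.sin(a),0]); y=np.array([-x[1],x[0],0])
    ax=-np.sin(np.radians(35))*x+np.cos(np.radians(35))*np.array([0,0,1])
    e1=np.cross(y,ax); G=X-np.array([.5605,.2392,.1496]); h=G@ax
    f=G[(h>-.004)&(h<.004)]; f=f[np.hypot(f@e1,f@y)<.03]; q=np.c_[f@e1,f@y]*1000
    print(len(q),q.min(0),q.max(0),np.median(f@ax),cv2.minEnclosingCircle(q.astype(np.float32)))
im,d,p=load("w1"); P=pts("wrist",d,p)
hsv=cv2.cvtColor(im,cv2.COLOR_RGB2HSV)
m=(P[...,2]>.038)&(P[...,2]<.052); m&=(np.hypot(P[...,0]-.637,P[...,1]-.223)<.15)&(P[...,1]<.34)&(P[...,1]>.12); m[230:]&=False
n,l,s,c=cv2.connectedComponentsWithStats(m.astype(np.uint8)); k=1+s[1:,4].argmax(); print(s[k],cv2.minAreaRect((P[l==k][:,:2]*1000).astype(np.float32)))
m=(P[...,2]>.009)&(P[...,2]<.015)&(hsv[...,2]>120)
n,l,s,c=cv2.connectedComponentsWithStats(m.astype(np.uint8))
for k in np.argsort(-s[1:,4])[:2]+1: print(s[k],cv2.minAreaRect((P[l==k][:,:2]*1000).astype(np.float32)))
E
```

```text
top0 [[174.4 174.9]
 [173.7 175.8]]
[[ 22  21  16  12  18  22  21  14  32  22  29  30  26]
 [ 22  27  21  12  19  16  28  16  11  17  18  26  32]
 [  3   8  18  20  23  29  24  23  17  25  25  23  28]
 [ 20  17  23  18  15  20  38  33  15  26  14  27  30]
 [ 26  27  27  22  67 128 139 141 130  77  26  23  25]
 [ 26  30  26  14 144 154 160 153 159 140  74  22  18]
 [ 30  20  26  40 155 161 161 158 157 161 126  48  18]
 [ 38  35  24  35 156 155 159 156 161 151 157  95  25]
 [ 37  30  23  10 162 159 154 159 155 166 160  98  18]
 [ 25  21  26  28  89 162 165 163 161 159 165  83  15]
 [ 69  48  25  24   7  47 115 138 151 132  64  22  27]
 [ 79  69  26  22   9  18  30  54  42  32  11  24  18]
 [ 84  76  68  41  23  26   6   8  11  24  28  24  43]]
(425, 3)
121 [-22.29500236 -29.8215741 ] [20.74550944 21.62676157] -0.00023279550914769457 ((3.040972948074341, -3.9201486110687256), 26.516817092895508)
scene0 [[327.2 165.1]
 [326.5 162.9]]
[[149 149 149 151 151 151 147 148 148 146 145 144 127]
 [151 151 149 148 144 137 135 135 133 131 135 131 103]
 [149 144 134 122 111 103 100 103 103  98  96 
[... 393 characters left out ...]

 [  4   7   4  17  40  44  38  32  19   9   9  15  10]
 [ 12  12  13   8  35  40  40  33  22   9   6  12  12]
 [ 15  15   9   4  30  45  41  36  22  12   6  12  12]]
(416, 3)
56 [-17.5282417  -27.45687715] [22.15586731 24.6307562 ] 4.433915629936808e-06 ((3.675550937652588, -1.413060188293457), 26.130884170532227)
[ 206  140  124   45 1424] ((556.4292602539062, 239.385498046875), (145.63873291015625, 53.74335861206055), 81.10303497314453)
[ 224  220   85   58 4284] ((691.3914184570312, 218.75799560546875), (120.55477142333984, 94.80130767822266), 81.04035949707031)
[ 220  150   93   36 2608] ((569.8226928710938, 236.85775756835938), (119.38735961914062, 47.95946502685547), 81.1935043334961)
```

```bash
python3 -m creep '[{"jaw":-1,"travel":[42,-339,0],"roll":-1.684},{"jaw":-1,"travel":[42,-339,0],"roll":-1.684},{"jaw":-1,"travel":[42,-339,0],"roll":-1.684},{"jaw":-1,"travel":[42,-339,0],"roll":-1.684},{"jaw":-1,"travel":[42,-339,0],"roll":-1.684},{"jaw":-1,"travel":[42,-339,0],"roll":-1.684},{"jaw":-1,"travel":[42,-339,0],"roll":-1.684},{"jaw":-1,"travel":[42,-339,0],"roll":-1.684},{"jaw":-1,"travel":[42,-339,0],"roll":-1.684},{"jaw":-1,"travel":[42,-339,0],"roll":-1.684},{"jaw":-1,"travel":[42,-339,0],"roll":-1.684},{"jaw":-1,"travel":[42,-339,0],"roll":-1.684}]'
python3 -m creep '[{"jaw":-1,"travel":[0,0,0],"roll":0},{"jaw":-1,"travel":[0,0,0],"roll":0}]'
python3 - <<'E'
from h import *
im,d,p=snap("wrist","w2"); o=observe(); print(o["position"],o["qvel"].round(1)); P=pts("wrist",d,p)
m=(P[...,2]>.188)&(P[...,2]<.21)&(np.hypot(P[...,0]-.597,P[...,1]+.113)<.04)
print(m.sum(),cv2.minAreaRect((P[m][:,:2]*1000).astype(np.float32)),P[m].mean(0))
m=(P[...,2]>.121)&(P[...,2]<.131)&(np.hypot(P[...,0]-.597,P[...,1]+.113)<.03)
print("collar",m.sum(),cv2.minEnclosingCircle((P[m][:,:2]*1000).astype(np.float32)))
cv2.imwrite("pics/w2v.png",cv2.resize(im,(640,480))[:,:,::-1])
E
```

```text
time_s: 3.45
position: [0.5964, -0.1127, 0.4051]
tool_rot: [[0.269, 0.963, 0.0], [0.963, -0.269, -0.0], [-0.0, 0.0, -1.0]]
ft_force: [-0.5, 0.1, 0.4]
grip_width: 0.0854
gripper_force: 0.0
time_s: 3.65
position: [0.5967, -0.1123, 0.405]
tool_rot: [[0.262, 0.965, 0.0], [0.965, -0.262, -0.0], [-0.0, 0.0, -1.0]]
ft_force: [-0.4, 0.1, -0.1]
grip_width: 0.0854
gripper_force: 0.0
[ 0.59677364 -0.11221634  0.40495019] [ 0.3  0.2 -0.2  0.1  0.   0.2]
1736 ((598.6338500976562, -110.4510498046875), (29.413238525390625, 30.007129669189453), 78.09510040283203) [ 0.59911063 -0.10904947  0.1957374 ]
collar 675 ((596.9773559570312, -112.89816284179688), 29.881656646728516)
```

View pics/w2v.png

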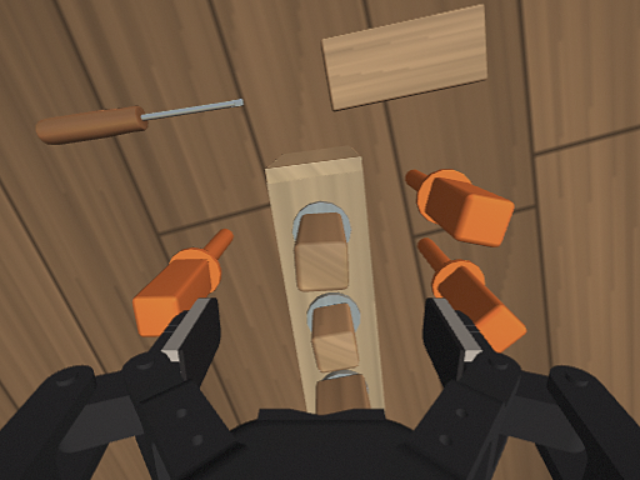

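```bash
python3 - <<'E'
from h import *
a=np.radians(-15.2); ty=np.array([np.cos(a),np.sin(a)]); tx=np.array([-ty[1],ty[0]])
for nm,cam in(("w2","wrist"),("top0","top"),("scene0","scene")):
    im,d,p=load(nm); P=pts(cam,d,p); hsv=cv2.cvtColor(im,cv2.COLOR_RGB2HSV)
    m=((hsv[...,0]<18)&(hsv[...,1]>200)&(hsv[...,2]>150)&(P[...,0]>.35)&(P[...,2]>.02)).astype(np.uint8)
    n,l,s,c=cv2.connectedComponentsWithStats(m)
    for k in range(1,n):
        if s[k,4]<25: continue
        X=P[l==k]; zt=np.percentile(X[:,2],98); T=X[X[:,2]>zt-.008]; g=(X[:,:2]-[.5975,-.1125])*1000
        print(nm,c[k].round(),s[k,4],"ztop",zt.round(3),"top xy",T.mean(0).round(3),"rel tool y",(g@ty).min().round(),(g@ty).max().round(),"tool x",(g@tx).min().round(),(g@tx).max().round())
im,d,p=load("w2"); P=pts("wrist",d,p); m=(P[...,2]>.192)&(P[...,2]<.2)&(np.hypot(P[...,0]-.597,P[...,1]+.113)<.04)
print(m.sum(),cv2.minAreaRect((P[m][:,:2]*1000).astype(np.float32)))
e=[cv2.minAreaRect(np.argwhere(m)[:,::-1].astype(np.float32))]; print(e)
E
```

```text
top0 [298. 133.] 75 ztop 0.179 top xy [ 0.691 -0.119  0.175] rel tool y 79.0 105.0 tool x 5.0 34.0
top0 [325. 133.] 79 ztop 0.18 top xy [ 0.69  -0.196  0.176] rel tool y 96.0 130.0 tool x -72.0 -39.0
top0 [295. 143.] 47 ztop 0.141 top xy [ 0.688 -0.101  0.143] rel tool y 73.0 102.0 tool x -1.0 39.0
top0 [319. 144.] 49 ztop 0.113 top xy [ 0.682 -0.192  0.107] rel tool y 93.0 119.0 tool x -76.0 -35.0
top0 [300. 206.] 145 ztop 0.179 top xy [ 0.48  -0.127  0.176] rel tool y -129.0 -95.0 tool x -64.0 -25.0
scene0 [218. 216.] 326 ztop 0.179 top xy [ 0.486 -0.129  0.176] rel tool y -120.0 -84.0 tool x -66.0 -24.0
scene0 [ 80. 248.] 32 ztop 0.174 top xy [ 0.354 -0.48   0.17 ] rel tool y -144.0 -134.0 tool x -428.0 -409.0
scene0 [269. 266.] 318 ztop 0.179 top xy [ 0.704 -0.127  0.195] rel tool y 81.0 440.0 tool x -168.0 39.0
scene0 [247. 284.] 295 ztop 0.179 top xy [ 0.699 -0.199  0.182] rel tool y 101.0 440.0 tool x -168.0 -35.0
1660 ((598.6207885742188, -110.50904083251953), (29.29502296447754, 29.999011993408203), 78.19151306152344)
[((256.53997802734375, 212.21998596191406), (40.10482406616211, 42.76738739013672), 86.8201675415039)]
```

```bash
python3 -m creep '[{"jaw":-1,"travel":[1,1,-30],"roll":0.045},{"jaw":-1,"travel":[1,1,-60],"roll":0.045},{"jaw":-1,"travel":[1,1,-89],"roll":0.045},{"jaw":-1,"travel":[1,1,-89],"roll":0.045},{"jaw":1,"travel":[1,1,-89],"roll":0.045},{"jaw":1,"travel":[1,1,-89],"roll":0.045},{"jaw":1,"travel":[1,1,-89],"roll":0.045},{"jaw":1,"travel":[1,1,-89],"roll":0.045},{"jaw":1,"travel":[1,1,-89],"roll":0.045},{"jaw":1,"travel":[1,1,-89],"roll":0.045},{"jaw":1,"travel":[1,1,-89],"roll":0.045}]' 50
```

```text
time_s: 4.8
position: [0.5982, -0.1108, 0.317]
tool_rot: [[0.218, 0.976, 0.002], [0.976, -0.218, -0.001], [-0.0, 0.002, -1.0]]
ft_force: [-0.8, 0.7, 5.5]
grip_width: 0.0297
gripper_force: 50.3
```

```bash
python3 -m creep '[{"jaw":1,"travel":[0,0,30],"roll":0},{"jaw":1,"travel":[0,0,60],"roll":0},{"jaw":1,"travel":[0,0,87],"roll":0},{"jaw":1,"travel":[0,0,87],"roll":0},{"jaw":1,"travel":[0,0,87],"roll":0}]' 50
python3 - <<'E'
from h import *
o=observe(); print(o["position"],o["ft_force"])
im,d,p=snap("scene","s1"); w,dw,pw=snap("wrist","w3")
a=cv2.resize(im[130:310,150:330],(400,400),interpolation=cv2.INTER_CUBIC); b=cv2.resize(w,(533,400))[:,:400]
cv2.imwrite("pics/c3.png",np.hstack([a,b])[:,:,::-1])
E
```

```text
time_s: 5.3
position: [0.598, -0.1108, 0.402]
tool_rot: [[0.218, 0.976, -0.001], [0.976, -0.218, 0.0], [0.0, -0.001, -1.0]]
ft_force: [0.2, -0.1, -3.3]
grip_width: 0.0293
gripper_force: 50.4
[ 0.59796177 -0.11078327  0.40196714] [ 0.22143602 -0.08109307 -3.27647998]
```

View pics/c3.png

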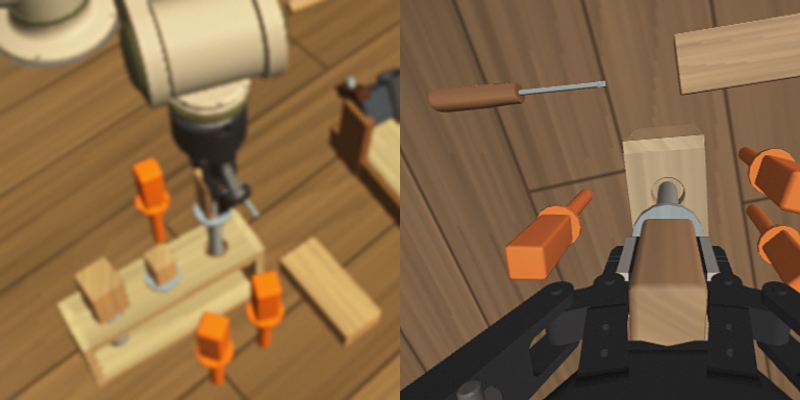

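The drift is held, with its tip still about 14 mm inside the hole. Next I use the hole's edge to tilt it in a light grip.

```bash
python3 -m creep '[{"jaw":1,"travel":[0,0,0],"roll":0},{"jaw":1,"travel":[3,14,0],"roll":0},{"jaw":1,"travel":[6,27,-0.5],"roll":0},{"jaw":1,"travel":[9,39,-2],"roll":0},{"jaw":1,"travel":[11,49,-4.5],"roll":0},{"jaw":1,"travel":[13,60,-8],"roll":0},{"jaw":1,"travel":[15.5,69,-12.5],"roll":0},{"jaw":1,"travel":[18,79,-18],"roll":0},{"jaw":1,"travel":[18,79,-18],"roll":0}]' 20
python3 -m creep '[{"jaw":1,"travel":[0,0,0],"roll":0},{"jaw":1,"travel":[0,0,0],"roll":0}]' 90
python3 - <<'E'
from h import *
o=observe(); print(o["position"],o["ft_force"])
im,d,p=snap("scene","s2"); w,dw,pw=snap("wrist","w4")
a=cv2.resize(im[130:310,150:330],(400,400),interpolation=cv2.INTER_CUBIC); b=cv2.resize(w,(533,400))[:,:400]
cv2.imwrite("pics/c4.png",np.hstack([a,b])[:,:,::-1])
E
```

```text
time_s: 6.3
position: [0.6164, -0.0304, 0.3841]
tool_rot: [[0.217, 0.976, -0.0], [0.976, -0.217, 0.001], [0.001, -0.001, -1.0]]
ft_force: [-0.8, -0.3, -2.2]
grip_width: 0.0293
gripper_force: 50.3
time_s: 6.5
position: [0.6162, -0.0318, 0.3845]
tool_rot: [[0.218, 0.976, 0.0], [0.976, -0.218, 0.001], [0.001, -0.0, -1.0]]
ft_force: [-0.2, -0.7, -2.4]
grip_width: 0.0293
gripper_force: 89.9
[ 0.61618291 -0.03184305  0.38454023] [-0.21826558 -0.71970621 -2.3729181 ]
```

View pics/c4.png

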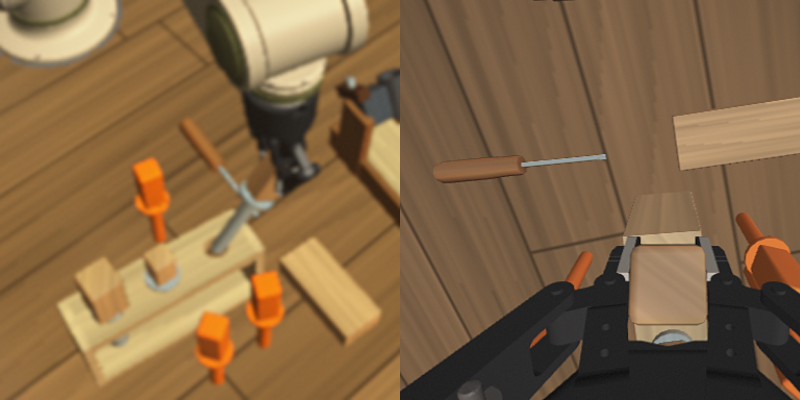

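```bash
cat > tilt.py <<'E'
from h import *
def tilt(name):
    im,d,p=load(name); P=pts("wrist",d,p); o=observe(); R=o["tool_rot"]; L=(P-o["position"])@R
    r=(abs(L[...,1])<.012)&(L[...,2]>.08)&(L[...,2]<.16)&(L[...,0]>-.03)&(L[...,0]<.06)&(d>0)
    X=L[r]
    for _ in range(4):
        c=X.mean(0); n=np.linalg.svd(X-c,full_matrices=False)[2][2]; e=abs((L[r]-c)@n); X=L[r][e<max(.002,np.percentile(e,50) if _==0 else 0)]
    n*=np.sign(-n[2]); print(name,len(X),"end-face centre(tool)",c.round(4),"ext",np.ptp(X,0).round(3),"tilt",np.degrees(np.arctan2(n[0],-n[2])).round(2),"side",np.degrees(np.arcsin(n[1])).round(2))
    return L,r
if __name__=="__main__":
    import sys; tilt(sys.argv[1])
E
python3 tilt.py w4
python3 - <<'E'
from h import *
im,d,p=load("s2"); P=pts("scene",d,p); o=observe(); R=o["tool_rot"]; L=(P-o["position"])@R
# rod points: tool y near 0, below fingers
th=np.radians(35); 
G=L-np.array([0,0,.155]); 
m=(abs(G[...,1])<.02)&(np.hypot(P[...,0]-.604,P[...,1]+.08)<.08)&(P[...,2]>.127)
X=G[m]; s=X[:,2]*np.cos(th)-X[:,0]*np.sin(th); k=(s>.055)&(s<.125)&(abs(X[:,0]*np.cos(th)+X[:,2]*np.sin(th))<.02)
X=X[k]; s=s[k]
for lo in np.arange(.055,.125,.01):
    j=(s>=lo)&(s<lo+.01)
    if j.sum()>3: print(lo.round(3),j.sum(),"perp mean/min/max mm",((X[j,0]*np.cos(th)+X[j,2]*np.sin(th))*1000).mean().round(1),(1000*(X[j,0]*np.cos(th)+X[j,2]*np.sin(th))).min().round(1),(1000*(X[j,0]*np.cos(th)+X[j,2]*np.sin(th))).max().round(1),"y",(X[j,1]*1000).mean().round(1))
E
```

```text
w4 4808 end-face centre(tool) [0.0123 0.0012 0.0953] ext [0.005 0.024 0.047] tilt 87.52 side 0.39
0.055 21 perp mean/min/max mm -12.8 -17.2 -4.5 y 2.7
0.065 17 perp mean/min/max mm -12.3 -16.3 -4.3 y 3.4
0.075 17 perp mean/min/max mm -11.1 -15.8 -4.5 y 4.0
0.085 19 perp mean/min/max mm -9.9 -13.6 -0.2 y 3.8
0.095 19 perp mean/min/max mm -9.5 -13.7 -1.4 y 3.4
0.105 20 perp mean/min/max mm -8.8 -13.8 -0.4 y 5.4
0.115 20 perp mean/min/max mm -8.7 -13.4 -2.0 y 4.3
```

```bash
cat > tilt.py <<'E'
from h import *
def tilt(name,box=(225,298,226,288)):
    im,d,p=load(name); P=pts("wrist",d,p); o=observe(); R=o["tool_rot"]; L=(P-o["position"])@R
    X=L[box[0]:box[1],box[2]:box[3]].reshape(-1,3); X=X[X[:,2]>.03]
    g=np.random.default_rng(0); best=None
    for _ in range(300):
        q=X[g.choice(len(X),3,False)]; n=np.cross(q[1]-q[0],q[2]-q[0]); n/=np.linalg.norm(n)+1e-12
        k=abs((X-q[0])@n)<.0012
        if best is None or k.sum()>best.sum(): best=k
    Y=X[best]; c=Y.mean(0); n=np.linalg.svd(Y-c,full_matrices=False)[2][2]; n*=np.sign(-n[2])
    print(name,len(X),len(Y),"face mean(tool)",c.round(4),"min",Y.min(0).round(3),"max",Y.max(0).round(3),"tilt",np.degrees(np.arctan2(n[0],-n[2])).round(2),"side",np.degrees(np.arcsin(n[1])).round(2))
if __name__=="__main__":
    import sys; tilt(sys.argv[1])
E
python3 tilt.py w4; python3 - <<'E'
from h import *
im,d,p=load("w4"); o=observe(); L=(pts("wrist",d,p)-o["position"])@o["tool_rot"]
for v in range(215,330,10): print(v,L[v,257].round(3),d[v,257].round(3),im[v,257])
E
```

```text
w4 4526 3415 face mean(tool) [0.0158 0.0015 0.1258] min [ 0.006 -0.011  0.118] max [0.025 0.014 0.134] tilt 35.51 side -0.3
215 [-0.031  0.002  0.284] 0.275 [144 115  85]
225 [-0.032  0.002  0.263] 0.256 [197 173 135]
235 [0.025 0.002 0.135] 0.116 [92 67 48]
245 [0.023 0.002 0.13 ] 0.112 [163 134 105]
255 [0.019 0.002 0.129] 0.112 [167 136 107]
265 [0.016 0.002 0.126] 0.111 [164 135 106]
275 [0.013 0.002 0.124] 0.11 [165 137 107]
285 [0.01  0.002 0.122] 0.109 [168 137 108]
295 [0.007 0.002 0.12 ] 0.108 [170 139 109]
305 [0.004 0.002 0.118] 0.106 [178 145 109]
315 [-0.134  0.002  0.264] 0.287 [193 169 131]
325 [-0.141  0.002  0.258] 0.284 [156 164 161]
```

```bash
python3 -m creep '[{"jaw":1,"travel":[4,17,25],"roll":0},{"jaw":1,"travel":[8,34,50],"roll":0},{"jaw":1,"travel":[8,34,85],"roll":0.05},{"jaw":1,"travel":[5,45,115],"roll":0.15},{"jaw":1,"travel":[-12,74,115],"roll":0.3},{"jaw":1,"travel":[-32,104,115],"roll":0.45},{"jaw":1,"travel":[-52,134,115],"roll":0.6},{"jaw":1,"travel":[-72,164,115],"roll":0.75},{"jaw":1,"travel":[-92,194,115],"roll":0.9},{"jaw":1,"travel":[-112,224,115],"roll":1.05},{"jaw":1,"travel":[-132,254,115],"roll":1.2},{"jaw":1,"travel":[-155,284,115],"roll":1.35}]' 90
python3 -m creep '[{"jaw":1,"travel":[0,0,0],"roll":0.15},{"jaw":1,"travel":[0,0,0],"roll":0.292},{"jaw":1,"travel":[0,0,-15],"roll":0.292},{"jaw":1,"travel":[0,0,-40],"roll":0.292},{"jaw":1,"travel":[0,0,-65],"roll":0.292},{"jaw":1,"travel":[0,0,-65],"roll":0.292},{"jaw":1,"travel":[0,0,-65],"roll":0.292}]' 90
python3 - <<'E'
from h import *
from tilt import tilt
snap("wrist","w5"); tilt("w5"); o=observe(); print(o["position"])
t,_,_=snap("top","t3"); s,_,_=snap("scene","s3")
a=cv2.resize(t[120:220,130:230],(400,400),interpolation=cv2.INTER_CUBIC); b=cv2.resize(s[110:210,280:380],(400,400),interpolation=cv2.INTER_CUBIC)
cv2.imwrite("pics/c5.png",np.hstack([a,b])[:,:,::-1])
E
```

```text
time_s: 7.8
position: [0.4603, 0.253, 0.4997]
tool_rot: [[-0.907, 0.422, -0.0], [0.422, 0.907, 0.001], [0.0, 0.0, -1.0]]
ft_force: [0.9, 0.5, -2.9]
grip_width: 0.0288
gripper_force: 90.2
time_s: 8.5
position: [0.4613, 0.2521, 0.4355]
tool_rot: [[-0.989, 0.148, 0.0], [0.148, 0.989, 0.0], [-0.0, 0.0, -1.0]]
ft_force: [-0.1, 0.3, -2.0]
grip_width: 0.0291
gripper_force: 90.0
w5 4526 3464 face mean(tool) [0.0131 0.0006 0.1262] min [ 0.003 -0.012  0.119] max [0.023 0.013 0.134] tilt 34.36 side -0.41
[0.46131518 0.25211716 0.43611322]
```

View pics/c5.png

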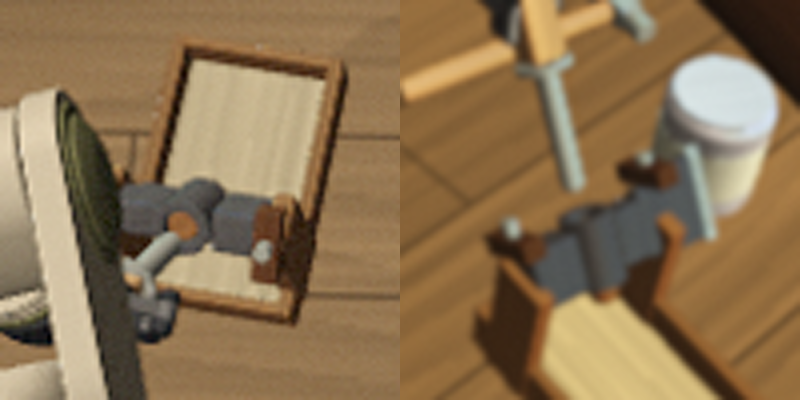

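```bash
python3 - <<'E'
from h import *
o=observe(); R=o["tool_rot"]; pos=o["position"]
# stub centroid in top0
im,d,p=load("top0"); hsv=cv2.cvtColor(im,cv2.COLOR_RGB2HSV); m=np.zeros(d.shape); w=np.clip((hsv[168:184,168:184,1].astype(float)-30)/120,0,1)
v,u=np.indices(w.shape); sel=np.hypot(u+168-175.5,v+168-176)<6.5; w=w*sel; c0=np.array([(w*u).sum()/w.sum()+168,(w*v).sum()/w.sum()+168]); print("stub top px",c0, "expect from wrist",proj("top",[[.565,.2389,.1433]],p))
for nm,cam in(("t3","top"),("s3","scene")):
    im,d,p=load(nm); P=pts(cam,d,p); hsv=cv2.cvtColor(im,cv2.COLOR_RGB2HSV)
    # nominal axis in tool frame
    th=np.radians(34.7); up=np.array([np.sin(th),0,-np.cos(th)]); 
    tip=np.array([-.0877,0,.2688]); W=lambda s: pos+R@(tip+up*s)
    a,b=proj(cam,[W(.005),W(.092)],p); print(nm,"nominal tip px",proj(cam,[W(0)],p).round(1))
    dr=(b-a)/np.linalg.norm(b-a); pr=np.array([-dr[1],dr[0]]); C=[]
    for f in np.linspace(0,1,25):
        q=a+f*(b-a); ts=np.arange(-7,7.01,.25)
        xy=(q+ts[:,None]*pr).astype(np.float32); line=cv2.remap(im,xy[:,0].reshape(1,-1),xy[:,1].reshape(1,-1),cv2.INTER_LINEAR)[0].astype(float)
        sat=line.max(1)-line.min(1); val=line.max(1)
        k=(sat<40)&(val>95); 
        if k.sum()>8: C.append((f,ts[k].mean(),k.sum()*.25))
    C=np.array(C); print(nm,len(C),np.round(C[::3],2).tolist())
    pf=np.polyfit(C[:,0],C[:,1],1); print("offset at tip",pf[1].round(2),"at collar",(pf[0]+pf[1]).round(2),"px; pr",pr.round(2),"mm/px",(87/np.linalg.norm(b-a)).round(2))
    if cam=="top":
        q1=a+pr*pf[1]; q2=b+pr*(pf[0]+pf[1]); dd=(q1-q2)/np.linalg.norm(q1-q2); n=np.array([-dd[1],dd[0]])
        print("stub center perp from rod axis px",(c0-q1)@n,"n",n,"along",(c0-q1)@dd)
E
```

```text
stub top px [175.15215329 176.04097894] expect from wrist [[174.40486866 174.92485996]]
t3 nominal tip px [[172.  178.1]]
t3 25 [[0.0, -1.85, 5.75], [0.12, -0.65, 5.75], [0.25, -0.67, 5.25], [0.38, -0.67, 5.25], [0.5, -0.48, 5.0], [0.62, -0.73, 6.0], [0.75, -0.75, 11.25], [0.88, -2.2, 6.25], [1.0, -5.23, 2.75]]
offset at tip -0.13 at collar -2.45 px; pr [-0.73 -0.69] mm/px 5.81
stub center perp from rod axis px 1.411530890833384 n [0.82481847 0.56539764] along 4.313027844700014
s3 nominal tip px [[324.6 156.9]]
s3 25 [[0.0, -1.12, 5.0], [0.12, -1.0, 5.75], [0.25, -1.0, 5.75], [0.38, -0.62, 5.0], [0.5, -0.5, 5.25], [0.62, -0.38, 5.0], [0.75, -0.25, 5.25], [0.88, -0.25, 4.75], [1.0, -0.25, 5.25]]
offset at tip -1.11 at collar -0.04 px; pr [ 0.97 -0.25] mm/px 3.17
```

```bash
python3 -m creep '[{"jaw":1,"travel":[4,-0.6,-5.7],"roll":0},{"jaw":1,"travel":[8,-1.2,-11.5],"roll":0},{"jaw":1,"travel":[12.5,-1.9,-18],"roll":0},{"jaw":1,"travel":[12.5,-1.9,-18],"roll":0}]' 90
python3 -m creep '[{"jaw":1,"travel":[2.8,-0.4,-4.1],"roll":0},{"jaw":1,"travel":[2.8,-0.4,-4.1],"roll":0}]' 90
```

```text
time_s: 9.05
position: [0.4743, 0.2501, 0.4154]
tool_rot: [[-0.989, 0.149, -0.002], [0.149, 0.989, -0.001], [0.002, -0.001, -1.0]]
ft_force: [-0.4, 0.3, -1.7]
grip_width: 0.0287
gripper_force: 90.1
time_s: 9.25
position: [0.4767, 0.2498, 0.4124]
tool_rot: [[-0.989, 0.148, 0.0], [0.148, 0.989, 0.0], [-0.0, 0.0, -1.0]]
ft_force: [1.1, -0.3, -2.0]
grip_width: 0.0293
gripper_force: 90.4
```

```bash
python3 -m creep '[{"jaw":1,"travel":[1.2,-0.2,-1.7],"roll":0},{"jaw":1,"travel":[2.3,-0.3,-3.3],"roll":0},{"jaw":1,"travel":[2.3,-0.3,-3.3],"roll":0}]' 90
python3 -m creep '[{"jaw":1,"travel":[1.2,-0.2,-1.7],"roll":0},{"jaw":1,"travel":[2.3,-0.3,-3.3],"roll":0},{"jaw":1,"travel":[2.3,-0.3,-3.3],"roll":0}]' 90
python3 - <<'E'
from h import *
from tilt import tilt
snap("wrist","w6"); tilt("w6")
E
```

```text
time_s: 9.55
position: [0.4779, 0.2497, 0.4108]
tool_rot: [[-0.989, 0.148, 0.0], [0.148, 0.989, 0.0], [-0.0, 0.0, -1.0]]
ft_force: [-8.2, -1.2, 9.5]
grip_width: 0.0295
gripper_force: 91.9
time_s: 9.85
position: [0.4801, 0.2494, 0.4077]
tool_rot: [[-0.989, 0.148, 0.0], [0.148, 0.989, 0.0], [0.0, 0.0, -1.0]]
ft_force: [-8.2, -0.1, 10.2]
grip_width: 0.0291
gripper_force: 92.0
w6 4526 3488 face mean(tool) [0.0129 0.0007 0.1256] min [ 0.003 -0.012  0.118] max [0.023 0.013 0.134] tilt 34.59 side -0.32
```

```bash
python3 -m creep '[{"jaw":1,"travel":[1.7,-0.25,-2.5],"roll":0},{"jaw":1,"travel":[3.4,-0.5,-4.9],"roll":0},{"jaw":1,"travel":[5.1,-0.75,-7.4],"roll":0},{"jaw":1,"travel":[6.8,-1.0,-9.8],"roll":0},{"jaw":1,"travel":[8.5,-1.25,-12.3],"roll":0},{"jaw":1,"travel":[10.2,-1.5,-14.7],"roll":0},{"jaw":1,"travel":[10.2,-1.5,-14.7],"roll":0}]' 90
python3 -m creep '[{"jaw":1,"travel":[1.7,-0.25,-2.5],"roll":0},{"jaw":1,"travel":[3.4,-0.5,-4.9],"roll":0},{"jaw":1,"travel":[5.1,-0.75,-7.4],"roll":0},{"jaw":1,"travel":[6.8,-1.0,-9.8],"roll":0},{"jaw":1,"travel":[6.8,-1.0,-9.8],"roll":0}]' 90
```

```text
time_s: 10.6
position: [0.4904, 0.2478, 0.3928]
tool_rot: [[-0.989, 0.148, -0.0], [0.148, 0.989, 0.0], [0.0, 0.0, -1.0]]
ft_force: [-8.8, -0.5, 8.7]
grip_width: 0.0294
gripper_force: 91.9
time_s: 11.1
position: [0.4973, 0.2468, 0.3829]
tool_rot: [[-0.989, 0.148, -0.0], [0.148, 0.989, 0.0], [0.0, -0.0, -1.0]]
ft_force: [-7.6, -0.1, 8.9]
grip_width: 0.0289
gripper_force: 91.9
```

```bash
python3 -m creep '[{"jaw":1,"travel":[1.7,-0.25,-2.5],"roll":0},{"jaw":1,"travel":[3.4,-0.5,-4.9],"roll":0},{"jaw":1,"travel":[5.1,-0.75,-7.4],"roll":0},{"jaw":1,"travel":[6.8,-1.0,-9.8],"roll":0},{"jaw":1,"travel":[6.8,-1.0,-9.8],"roll":0}]' 90
python3 - <<'E'
from h import *
from tilt import tilt
snap("wrist","w7"); tilt("w7")
t,_,_=snap("top","t4"); s,_,_=snap("scene","s4")
a=cv2.resize(t[120:220,130:230],(400,400),interpolation=cv2.INTER_CUBIC); b=cv2.resize(s[130:230,290:390],(400,400),interpolation=cv2.INTER_CUBIC)
cv2.imwrite("pics/c7.png",np.hstack([a,b])[:,:,::-1])
E
```

```text
time_s: 11.6
position: [0.5052, 0.2457, 0.3712]
tool_rot: [[-0.989, 0.148, -0.0], [0.148, 0.989, -0.0], [0.0, -0.0, -1.0]]
ft_force: [0.8, 0.5, -2.5]
grip_width: 0.0286
gripper_force: 90.2
w7 4526 3491 face mean(tool) [0.0128 0.0007 0.1258] min [ 0.003 -0.012  0.119] max [0.023 0.013 0.134] tilt 34.35 side 0.23
```

View pics/c7.png

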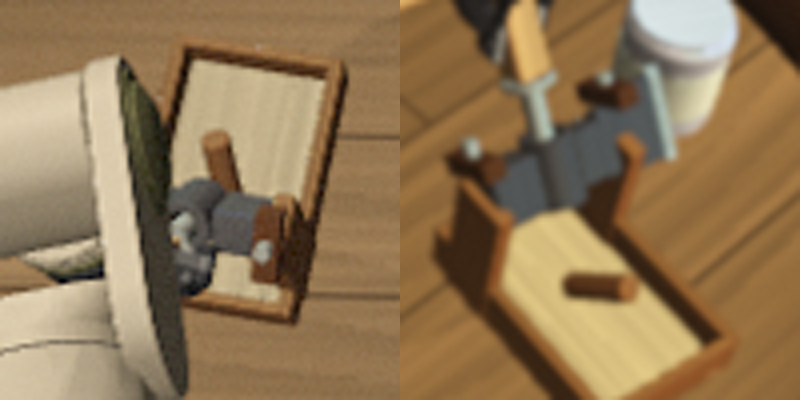

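Scene crop (600,288) shows the stub lying free in the tray, and the push force has gone. Next I withdraw the drift along the eye's axis and return to the rack.

```bash
python3 -m creep '[{"jaw":1,"travel":[-6,1,8],"roll":0},{"jaw":1,"travel":[-17,2.5,24.5],"roll":0},{"jaw":1,"travel":[-31,4.6,45],"roll":0},{"jaw":1,"travel":[-45,6.7,65],"roll":0},{"jaw":1,"travel":[-57,8.5,82],"roll":0},{"jaw":1,"travel":[-60,8.5,105],"roll":0},{"jaw":1,"travel":[-57,8.5,129],"roll":0},{"jaw":1,"travel":[-45,-9,129],"roll":-0.12},{"jaw":1,"travel":[-28,-33,129],"roll":-0.27},{"jaw":1,"travel":[-12,-57,129],"roll":-0.42},{"jaw":1,"travel":[4,-80,129],"roll":-0.57},{"jaw":1,"travel":[20,-103,129],"roll":-0.72}]' 90
python3 -m creep '[{"jaw":1,"travel":[16,-23,0],"roll":-0.13},{"jaw":1,"travel":[32,-46,0],"roll":-0.27},{"jaw":1,"travel":[48,-69,0],"roll":-0.41},{"jaw":1,"travel":[64,-92,0],"roll":-0.55},{"jaw":1,"travel":[80,-116,0],"roll":-0.69},{"jaw":1,"travel":[99,-141,0],"roll":-0.83},{"jaw":1,"travel":[99,-141,0],"roll":-0.922},{"jaw":1,"travel":[99,-141,-30],"roll":-0.922},{"jaw":1,"travel":[99,-141,-50],"roll":-0.922},{"jaw":1,"travel":[99,-141,-50],"roll":-0.922}]' 90
cat > tilt.py <<'E'
from h import *
Rc=np.array([[0,-.9537,-.3007],[1,0,0],[0,-.3007,.9537]])
def cal():
    p=camera_params("wrist");o=observe();E=np.array(p["extrinsics"]);R=o["tool_rot"]; return R.T@E[:3,:3],R.T@(E[:3,3]-o["position"])
def tilt(name,box=(225,330,226,288)):
    im,d,p=load(name); A,b=cal(); E=np.eye(4); E[:3,:3]=A; E[:3,3]=b; p=dict(p,extrinsics=E); L=pts("wrist",d,p)
    X=L[box[0]:box[1],box[2]:box[3]].reshape(-1,3); X=X[(X[:,2]>.03)&(X[:,2]<.165)&(abs(X[:,0])<.05)]
    g=np.random.default_rng(0); best=None
    for _ in range(400):
        q=X[g.choice(len(X),3,False)]; n=np.cross(q[1]-q[0],q[2]-q[0]); n/=np.linalg.norm(n)+1e-12
        if abs(n[2])<.75: continue
        k=abs((X-q[0])@n)<.0012
        if best is None or k.sum()>best.sum(): best=k
    Y=X[best]; c=Y.mean(0); n=np.linalg.svd(Y-c,full_matrices=False)[2][2]; n*=np.sign(-n[2])
    t=(Y-c)@np.array([-n[2],0,n[0]]); lo,hi=np.percentile(t,[1,99]); m=c+np.array([-n[2],0,n[0]])*(lo+hi)/2
    print(name,len(X),len(Y),"face centre(tool)",m.round(4),"len",(hi-lo).round(4),"tip(tool)",(m-n*.176).round(4),"tilt",np.degrees(np.arctan2(n[0],-n[2])).round(2),"side",np.degrees(np.arcsin(n[1])).round(2))
if __name__=="__main__":
    import sys
    for n in sys.argv[1:]: tilt(n)
E
python3 -c "
from h import *; snap('wrist','w8')"; python3 tilt.py w3 w4 w7 w8
```

```text
time_s: 12.95
position: [0.5247, 0.142, 0.5013]
tool_rot: [[-0.641, 0.767, -0.0], [0.767, 0.641, 0.0], [0.0, -0.0, -1.0]]
ft_force: [0.2, 0.6, -1.6]
grip_width: 0.0291
gripper_force: 90.1
time_s: 13.95
position: [0.6235, 0.002, 0.4484]
tool_rot: [[0.218, 0.976, -0.006], [0.976, -0.218, 0.001], [0.0, -0.006, -1.0]]
ft_force: [-0.2, 0.1, -2.3]
grip_width: 0.029
gripper_force: 90.1
w3 6397 3028 face centre(tool) [0.0023 0.0016 0.1205] len 0.0234 tip(tool) [-0.0025  0.0005  0.2965] tilt 1.55 side 0.37
w4 4873 4110 face centre(tool) [0.0139 0.0015 0.1246] len 0.027 tip(tool) [-0.0841  0.0027  0.2707] tilt 33.87 side -0.4
w7 4870 4119 face centre(tool) [0.014  0.0015 0.1246] len 0.0269 tip(tool) [-0.0839  0.0017  0.2708] tilt 33.8 side -0.08
w8 4865 4114 face centre(tool) [0.0139 0.0015 0.1246] len 0.0271 tip(tool) [-0.0829  0.0028  0.2716] tilt 33.36 side -0.41
```

```bash
python3 -m creep '[{"jaw":1,"travel":[0,0,-13],"roll":0},{"jaw":1,"travel":[-2,-9,-26],"roll":0},{"jaw":1,"travel":[-4,-18,-39],"roll":0},{"jaw":1,"travel":[-6,-27,-52],"roll":0},{"jaw":1,"travel":[-8,-36,-66],"roll":0},{"jaw":1,"travel":[-8,-36,-66],"roll":0},{"jaw":1,"travel":[-8,-36,-66],"roll":0}]' 90
```

```text
time_s: 14.7
position: [0.616, -0.034, 0.3865]
tool_rot: [[0.218, 0.976, 0.002], [0.976, -0.218, -0.0], [0.0, 0.002, -1.0]]
ft_force: [1.1, -0.3, -2.4]
grip_width: 0.029
gripper_force: 90.1
```

```bash
python3 -m creep '[{"jaw":1,"travel":[0,0,-5],"roll":0},{"jaw":1,"travel":[-2,-8,-5],"roll":0},{"jaw":1,"travel":[-3.5,-15.6,-5],"roll":0},{"jaw":1,"travel":[-6,-26,0],"roll":0},{"jaw":1,"travel":[-8.3,-37,5],"roll":0},{"jaw":1,"travel":[-11,-48,8.5],"roll":0},{"jaw":1,"travel":[-13.3,-59.5,11],"roll":0},{"jaw":1,"travel":[-16,-72,12.5],"roll":0},{"jaw":1,"travel":[-18.7,-84,13],"roll":0},{"jaw":1,"travel":[-18.7,-84,13],"roll":0}]' 30
python3 -c "
from h import *; snap('wrist','w9')"; python3 tilt.py w9
```

```text
time_s: 15.7
position: [0.5969, -0.1189, 0.3985]
tool_rot: [[0.219, 0.976, 0.001], [0.976, -0.219, 0.002], [0.002, 0.001, -1.0]]
ft_force: [0.2, 3.5, -0.3]
grip_width: 0.0288
gripper_force: 90.5
w9 6433 3160 face centre(tool) [0.0022 0.0015 0.1208] len 0.0245 tip(tool) [0.001  0.0015 0.2968] tilt 0.38 side 0.01
```

```bash
python3 -m creep '[{"jaw":1,"travel":[1,7.5,0],"roll":0},{"jaw":1,"travel":[1,7.5,-15],"roll":0},{"jaw":1,"travel":[1,7.5,-35],"roll":0},{"jaw":1,"travel":[1,7.5,-55],"roll":0},{"jaw":1,"travel":[1,7.5,-70],"roll":0},{"jaw":1,"travel":[1,7.5,-77],"roll":0},{"jaw":1,"travel":[1,7.5,-77],"roll":0},{"jaw":1,"travel":[1,7.5,-77],"roll":0}]' 60
python3 -m creep '[{"jaw":1,"travel":[0,0,-2],"roll":0},{"jaw":1,"travel":[0,0,-3],"roll":0},{"jaw":1,"travel":[0,0,-3],"roll":0}]' 60
```

```text
time_s: 16.55
position: [0.5983, -0.1106, 0.3215]
tool_rot: [[0.218, 0.976, 0.001], [0.976, -0.218, -0.001], [-0.001, 0.001, -1.0]]
ft_force: [0.9, 0.2, -2.0]
grip_width: 0.029
gripper_force: 90.2
time_s: 16.85
position: [0.5981, -0.1107, 0.3179]
tool_rot: [[0.218, 0.976, 0.0], [0.976, -0.218, -0.0], [-0.0, 0.0, -1.0]]
ft_force: [-0.2, -0.3, -2.1]
grip_width: 0.029
gripper_force: 90.2
```

```bash
python3 -m creep '[{"jaw":1,"travel":[0,0,-1],"roll":0},{"jaw":1,"travel":[0,0,-1.5],"roll":0},{"jaw":1,"travel":[0,0,-1.5],"roll":0}]' 60
```

```text
time_s: 17.15
position: [0.5981, -0.1107, 0.3172]
tool_rot: [[0.218, 0.976, 0.001], [0.976, -0.218, -0.001], [-0.0, 0.001, -1.0]]
ft_force: [-1.8, 1.1, 5.2]
grip_width: 0.029
gripper_force: 91.3
```

```bash
python3 -m creep '[{"jaw":0.2,"travel":[0,0,0.5],"roll":0},{"jaw":-0.3,"travel":[0,0,0.5],"roll":0},{"jaw":-0.6,"travel":[0,0,0.5],"roll":0},{"jaw":-0.6,"travel":[0,0,0.5],"roll":0},{"jaw":-0.6,"travel":[0,0,0.5],"roll":0},{"jaw":-0.6,"travel":[0,0,30],"roll":0},{"jaw":-0.6,"travel":[0,0,60],"roll":0},{"jaw":-0.6,"travel":[0,0,95],"roll":0},{"jaw":-0.6,"travel":[0,0,130],"roll":0},{"jaw":-0.6,"travel":[0,0,130],"roll":0}]' 30
python3 - <<'E'
from h import *
w,d,p=snap("wrist","w10"); P=pts("wrist",d,p)
m=(P[...,2]>.188)&(P[...,2]<.21)&(np.hypot(P[...,0]-.598,P[...,1]+.112)<.045)
print(m.sum(),cv2.minAreaRect((P[m][:,:2]*1000).astype(np.float32)),np.median(P[m],0),P[m].std(0))
s,_,_=snap("scene","s5"); t,_,_=snap("top","t5")
a=cv2.resize(s[100:320,160:380],(400,400),interpolation=cv2.INTER_CUBIC); b=cv2.resize(w,(533,400))[:,:400]
cv2.imwrite("pics/c10.png",np.hstack([a,b])[:,:,::-1])
# change vs start in top
im0,d0,_=load("top0"); df=(np.abs(t.astype(int)-im0).max(2)>40).astype(np.uint8); n,l,st,c=cv2.connectedComponentsWithStats(cv2.morphologyEx(df,cv2.MORPH_OPEN,np.ones((2,2),np.uint8)))
print([(c[k].round().tolist(),int(st[k,4])) for k in range(1,n) if st[k,4]>8])
E
```

```text
time_s: 18.15
position: [0.5978, -0.1106, 0.4513]
tool_rot: [[0.218, 0.976, 0.009], [0.976, -0.218, -0.003], [-0.001, 0.009, -1.0]]
ft_force: [0.3, 0.5, 0.6]
grip_width: 0.0683
gripper_force: 0.0
1161 ((599.598388671875, -109.95399475097656), (29.2239933013916, 29.602907180786133), 77.38386535644531) [ 0.59995939 -0.10873423  0.19616781] [0.00837674 0.0085283  0.00152579]
[([246.0, 224.0], 18868), ([188.0, 157.0], 145), ([313.0, 178.0], 378), ([296.0, 170.0], 88), ([176.0, 177.0], 39), ([295.0, 235.0], 23), ([391.0, 326.0], 8521), ([264.0, 278.0], 12), ([343.0, 300.0], 104), ([159.0, 297.0], 52), ([341.0, 319.0], 76), ([239.0, 313.0], 24), ([245.0, 331.0], 462), ([187.0, 359.0], 2224), ([478.0, 360.0], 3367), ([273.0, 348.0], 172), ([226.0, 352.0], 37), ([253.0, 359.0], 425), ([277.0, 374.0], 28), ([287.0, 377.0], 74)]
```

View pics/c10.png

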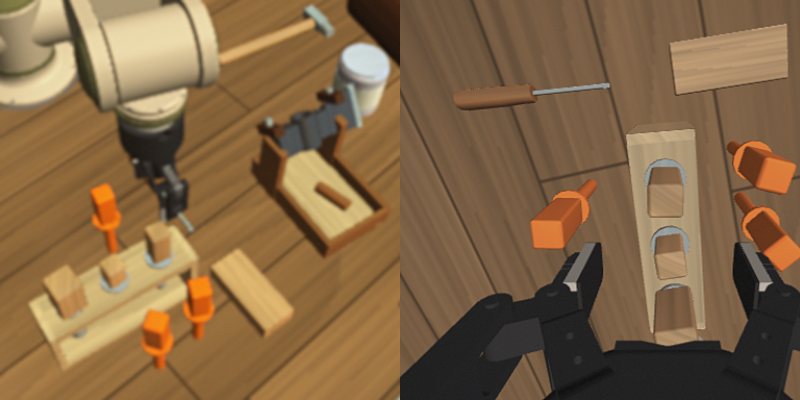

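The drift stands home and upright with its top at 0.196 m, as at the start. The stub is in the tray and the other items are where they were, so I'm handing in.

```bash
python3 -c "
from rig import close_job; print(close_job())"
```

```text
the job is handed in; nothing more can be done
None
```

I drove the stub out of the eye into the tray with the long slim drift, stood the drift back upright and fully home in its own rack hole, and handed in at about 18 s; no verdict was returned.

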